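# Show how the punch set goes back in the cabinet

### The job

Show a trainee how the set goes back into the punch cabinet: first push the clear sliding door fully open by the end of its orange pull. Then, from straight above, with the fingertips about 3 cm over the middle of the piece, point at the chrome square punch for two seconds and after it at the yellow brass ejector sleeve for two seconds, and finish there, still pointing at the sleeve with nothing touched. Touch and move none of the loose pieces on the sill or table, and do not bring the fingertips down over the blue cap or the gauge block.

Things in the scene. Friction and masses are not known exactly. Their poses are not given: they have to be found in the camera images.
- cabinet: Blue steel punch and die cabinet, fixed, 500 mm wide (y), 110 deep, 165 high. Its origin lies on the table under the middle of its front face; x points into the cabinet, away from the robot, y to the left along its front. A grey sill 20 mm high reaches 210 mm from the front face towards the robot (x = -210 mm to 0); four loose pieces stand on it in an order that varies, about 110 mm apart, 135 to 165 mm in front of the front face.
- door (a joint): Travel in m of the clear acrylic door (250 mm wide, 6 thick, its outer face 12 mm in front of the cabinet's front face, 27 to 157 mm above the table): 0 shut over the right half of the cabinet, 0.22 fully open against its stop over the left half. It slides along the cabinet's +y and stays where it is left; a push of about 2 to 3 N moves it.
- pull_end (a point): Centre of the right-hand (-y) end face of the door's orange pull, the face to push towards the cabinet's +y; it moves with the door. The pull is a solid block 110 mm long (y), 35 high and standing 45 out from the door; this point lies 132.5 mm above the table, 26 mm out from the door's face and 19 mm behind the pull's front.
- punch_top (a point): Centre of the top of the chrome square punch: a bright square bar 24 x 24 mm on a foot 36 x 36 x 12 mm, 70 mm high in all, standing on the sill (top 90 mm above the table). z points up.
- sleeve_top (a point): Centre of the mouth of the yellow brass ejector sleeve: an upright tube 32 mm across with an 18 mm bore, 45 mm high, standing on the sill (top 65 mm above the table). z points up.
- cap_top (a point): Centre of the top of the blue nylon die cap, 44 mm across and 28 mm high, on the sill. z points up.
- gauge_top (a point): Centre of the top of the dark steel gauge block, 35 x 50 mm and 12 mm high, lying on the sill. z points up.
- punch: The chrome square punch; its origin is the centre of its underside.
- sleeve: The brass sleeve; its origin is the centre of its underside.
- cap: The blue nylon cap; its origin is the centre of its underside.
- gauge: The gauge block; its origin is the centre of its underside.
- ring_gauge: Steel ring gauge, 70 mm across, 20 high, on the table well to the left; leave alone.
- wrench: Steel wrench lying on the table well to the left; leave alone.
- jar: Grey closed jar, 60 mm across, 80 high, on the table well to the left; leave alone.
- die: Dark steel die, 60 mm across, 30 high, on the table well to the right; leave alone.
There are look-alikes about, which are no part of the job. There is more than one size of the sleeve; the job needs the smaller.

How it is judged:
On the way, in this order (a step that is already met when the one before it is completed fails the run):
1. the door is pushed fully open (value of joint door above 0.212 m), for 0.2 s.
2. the fingertips point at the chrome punch from above for about two seconds (horizontal distance between the grasp point and punch_top below 0.015 m and z of the grasp point in the frame of punch_top between 0.02 and 0.1 m), for 1.5 s.
3. the fingertips point at the brass sleeve from above for about two seconds (horizontal distance between the grasp point and sleeve_top below 0.015 m and z of the grasp point in the frame of sleeve_top between 0.02 and 0.1 m), for 1.5 s.
At the end, for the whole second after the job is handed in: The door is at rest within 8 mm of its open stop; the grasp point between the fingers is within 15 mm sideways of the middle of the brass sleeve and 20 to 100 mm above its top; the sill pieces are within 6 mm and the table pieces within 10 mm of where they began (all of step 3 and value of joint door above 0.212 m and velocity of joint door between -0.01 and 0.01 m/s and distance of each of punch, sleeve, cap, gauge from where it was at the start of the episode below 0.006 m and distance of each of ring_gauge, wrench, jar, die from where it was at the start of the episode below 0.01 m); the robot touches nothing.
It fails at once if a loose piece is touched (contact force between any of the fingers, the arm and punch above 0.3 N or contact force between any of the fingers, the arm and sleeve above 0.3 N or contact force between any of the fingers, the arm and cap above 0.3 N or contact force between any of the fingers, the arm and gauge above 0.3 N or contact force between any of the fingers, the arm and ring_gauge above 0.3 N or contact force between any of the fingers, the arm and wrench above 0.3 N or contact force between any of the fingers, the arm and jar above 0.3 N or contact force between any of the fingers, the arm and die above 0.3 N).
It fails at once if a loose piece is moved (sill 6 mm, table 10 mm) (distance of any of punch, sleeve, cap, gauge from where it was at the start of the episode above 0.006 m or distance of any of ring_gauge, wrench, jar, die from where it was at the start of the episode above 0.01 m).
It fails at once if the fingers come down over the blue cap or the gauge block (grasp point within 12 mm of its middle and under 60 mm above it) ((horizontal distance between the grasp point and cap_top below 0.012 m and z of the grasp point in the frame of cap_top below 0.06 m) or (horizontal distance between the grasp point and gauge_top below 0.012 m and z of the grasp point in the frame of gauge_top below 0.06 m)).
It also fails if it takes over 56 s, if anything falls off the work surface, if the arm or the gripper's body presses on something with over 40 N, if the wrist force passes 120 N, or if a joint passes its speed limit or range.

### The arm

A 6-joint arm with a two-finger parallel gripper is mounted at the origin on the work surface. World frame = base frame: x ahead of the robot, y to its left, z up, the work surface at z = 0. Lengths are in m, angles in rad, forces in N, time in s.
With the tool pointing down it reaches from about 0.375 to 0.975 m from the base axis. Payload 3.8 kg.
Tool frame: the origin (TCP) lies between the finger pads; the fingertips stand 17 mm ahead of it and the grasp point (between the pads) lies 2 mm behind it; z points along the fingers, y is the line along which they close (so a half turn about z gives the same grasp; the last joint's range is limited). The gripper opens to 85 mm and grips with 20 to 120 N. Pads are 22 mm wide; open, the fingers measure 114 mm over their backs; the gripper's body (76 mm by 85 mm) begins 54 mm behind the grasp point. The pads swing forward as they close: fully open they stand 13 mm farther back than shut.
Start: joints at [-1.255, 0.264, 1.604, -0, 1.274, -0.037], TCP at [0.233, -0.633, 0.248] pointing down, gripper open.
Joint ranges: [-2.63, 2.63], [-0.94, 2.18], [0.31, 2.57], [-1.31, 4.45], [0, 2.66], [-2.55, 2.55]. Speed limits (rad/s): [2.57, 2.57, 3.14, 3.14, 3.14, 3.14].

### API

Orientations are given as a rotation vector (axis times angle).
In Python, from workcell import bot gives the robot as it stands.
- The arm moves only by the tool play_rows, never from a script. Its argument "steps" is one flat list of numbers, 4 for each row, row after row: the shift along the tool's x, y, z in m, then the turn about the tool's z in rad. A call has 1 to 10 rows; each row is the pose to reach, as a shift and turn from the pose commanded when the call began, along the tool's axes at that moment; what a row does not reach only later rows make up. A row lasts 1/8 s, in which the tool goes at most 62.5 mm and 10.7 degrees, less where a joint would pass 70% of its speed; a pose out of reach is approached as far as the arm can. A call with a gripper value outside its range is refused whole. "jaw" is the closure in counts, from 0 (fully open) to 255 (shut), set as the call begins (left out, the last holds). The fingers move at their own pace and stop on an object; "grip_force" is the grip in N (left out, the last holds). Time passes only in rows, so rows that repeat a pose let the fingers close. It gives the time, the measured TCP pose, the force, the opening and the grip force at its end, in the units of the state.
- bot.read_state(): the state, without advancing time (a new reading comes with each control period).
- bot.read_camera(name): name is "scene" or "top" or "wrist"; returns a dict with "pixels" (420x560x3 uint8, blue, green, red), "mtx" (3x3 intrinsics, pixels), "dist" ([k1, k2, p1, p2, k3] as OpenCV has them; the pictures are not rectified), "R" (3x3) and "t" (3): a world point X has camera coordinates R X + t. Camera axes: x right, y down, z forward; pixel columns grow to the right and rows downward; lengths in m; the calibration is good to about 2 mm. A picture is of the moment at which its call begins. There is no depth.
- bot.finish_job(): hands the job in; it is judged then, once.
The state is a dict: "time": time; "q": joint angles; "joint_vel": joint speeds; "joint_torque": joint torques, N m; "tool_pos": TCP position; "tcp_rot": TCP orientation; "wrist_force": force on the tool from outside, world axes, zero at the start; "torque": the same for the moment, N m; "width": opening from 0.0 (shut) to 1.0 (fully open); "grip_force": force on a finger pad.
Only numpy, scipy, OpenCV 4.12 (cv2) and the standard library are available. Lean on these libraries where they do the work, as an engineer would, in place of code of your own. Each camera call takes 0.05 s, during which the arm holds its last target. There are 200 camera calls.

## Working session

There is one attempt and no reset: what is moved stays moved. The work goes in short steps, Python scripts to look and compute and a tool call to move; the robot and the scene stay as the last step left them, time stands still between calls to the robot, and variables do not carry over. Pictures are saved under pics/ and viewed, at most 10 in all, crops included, and the job is handed in when it is done.

Besides the shell and the picture viewer there is one more tool, called after "Call:" by a JSON object that holds its "name" and its "arguments". play_rows: Moves the arm, as the interface text tells. Its arguments: {"type":"object","properties":{"steps":{"type":"array"},"jaw":{"type":"number"},"grip_force":{"type":"number"}},"required":["steps"]}

```bash
mkdir -p pics
cat > h.py <<'E'
import numpy as np, cv2
from workcell import bot
def ray(c,u,v):
    p=cv2.undistortPoints(np.array([[[u,v]]],float),c["mtx"],np.array(c["dist"]))[0,0]
    R=np.array(c["R"]);t=np.array(c["t"])
    return -R.T@t, R.T@np.array([p[0],p[1],1])
def at(c,u,v,z):
    o,d=ray(c,u,v); return o+d*(z-o[2])/d[2]
def proj(c,X):
    return cv2.projectPoints(np.array(X,float).reshape(-1,3),cv2.Rodrigues(np.array(c["R"]))[0],np.array(c["t"]),c["mtx"],np.array(c["dist"]))[0].reshape(-1,2)
E
python3 - <<'E'
from h import *
import pickle
for n in("scene","top"):
    c=bot.read_camera(n);c={k:np.array(v) for k,v in c.items()}
    pickle.dump(c,open(n+".pkl","wb"));cv2.imwrite(f"pics/{n}0.png",cv2.resize(c["pixels"].astype(np.uint8),(784,588),interpolation=cv2.INTER_CUBIC))
    print(n,-c["R"].T@c["t"])
print(bot.read_state())
E
```

```text
scene [ 1.29859021 -0.50110748  1.18943212]
top [ 0.23629365 -0.00610945  1.49605075]
{'time': 0.1, 'q': array([-1.25490354e+00,  2.64716057e-01,  1.60525618e+00,  2.61334365e-05,
        1.27370804e+00, -3.68465435e-02]), 'joint_vel': array([ 0.00022743,  0.0002237 , -0.00423097,  0.00061452,  0.00064067,
       -0.00025473]), 'joint_torque': array([ 5.75695085e-04, -5.16704750e+01, -3.68590057e+01,  2.79807682e-05,
        6.33088377e-03, -1.87391862e-05]), 'tool_pos': array([ 0.23303414, -0.63282018,  0.2470506 ]), 'tcp_rot': array([-3.09082099e+00, -5.50838334e-01,  4.16911661e-04]), 'wrist_force': array([ 1.20721687,  0.54129582, -0.26950588]), 'torque': array([ 0.04924461,  0.06494589, -0.03959569]), 'grip_force': 0.0, 'width': 0.9987037414767387}
```

View pics/scene0.png

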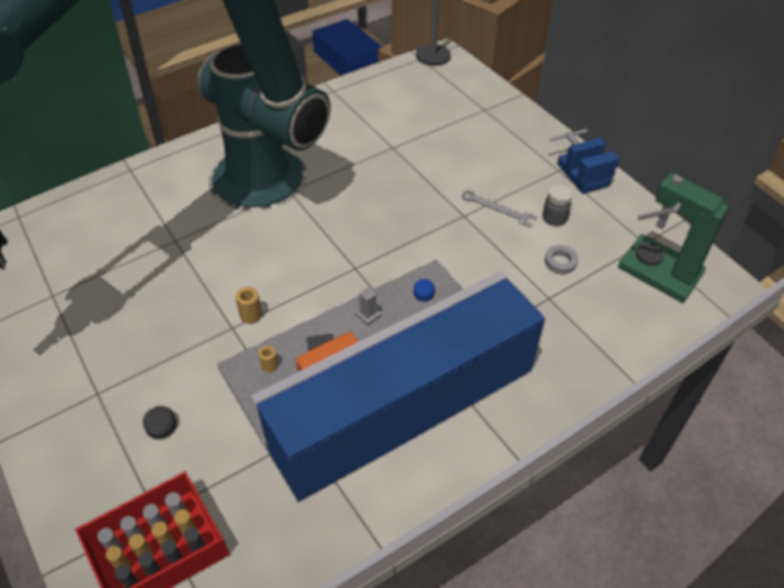

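View pics/top0.png

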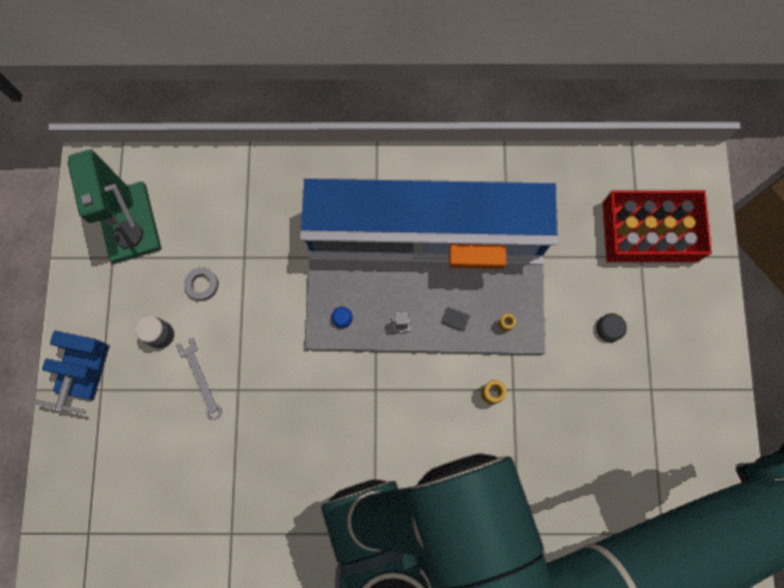

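The top view, at 784 px wide, shows the sill row from left to right: blue cap (342,317), chrome punch (401,322), gauge block (456,318) and small brass sleeve (508,322). A bigger brass tube stands on the table at (494,391). The small one on the sill fits the description. The orange pull is at (478,256). One enlarged crop will confirm this.

Run:
```python
from h import *
import pickle
c=pickle.load(open("top.pkl","rb"))
cv2.imwrite("pics/crop1.png",cv2.resize(c["pixels"][150:290,212:400].astype(np.uint8),None,fx=4.2,fy=4.2,interpolation=cv2.INTER_CUBIC))
```

```text
(no output)
```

View pics/crop1.png

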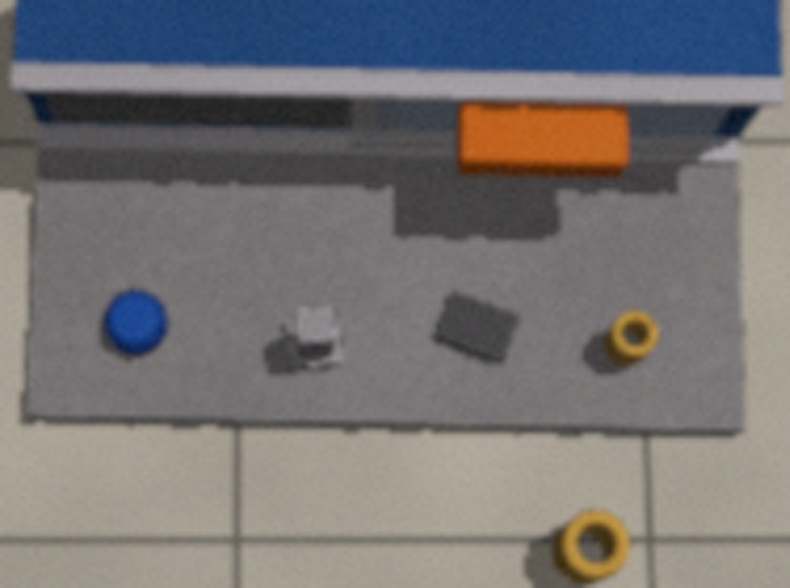

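The crop confirms the pieces. Cap top is at (136,322), punch top (315,322), gauge (475,327) and small sleeve mouth (634,335). The bigger tube at (594,544) stands off the sill and is the look-alike. The pull's top face spans (461,104) to (628,166).

Run:
```python
from h import *
import pickle
c=pickle.load(open("top.pkl","rb"))
P=lambda u,v,z: at(c,212+(u+.5)/4.2-.5,150+(v+.5)/4.2-.5,z)
for n,u,v,z in [("cap",136,322,.048),("punch",316,322,.09),("gauge",475,327,.032),("sleeve",634,335,.065),("big",594,544,.06),
 ("sillL",27,416,.02),("sillR",741,431,.02),("pullFL",460,165,.15),("pullFR",629,166,.15),("pullBR",628,106,.15),("pullBL",461,104,.15),("sleeveL",609,335,.065),("sleeveR",659,335,.065),("cabTopFL",12,86,.165),("cabTopFR",780,102,.165)]:
    print(n,P(u,v,z).round(4))
s=bot.read_state();print(cv2.Rodrigues(s["tcp_rot"])[0].round(3))
```

```text
cap [0.5204 0.1038 0.048 ]
punch [ 0.5122 -0.0196  0.09  ]
gauge [ 0.52   -0.1306  0.032 ]
sleeve [ 0.5081 -0.2355  0.065 ]
big [ 0.3674 -0.2048  0.06  ]
sillL [0.4593 0.1805 0.02  ]
sillR [ 0.4491 -0.3145  0.02  ]
pullFL [ 0.6043 -0.1127  0.15  ]
pullFR [ 0.6036 -0.2224  0.15  ]
pullBR [ 0.6442 -0.2231  0.15  ]
pullBL [ 0.6456 -0.1141  0.15  ]
sleeveL [ 0.5081 -0.2185  0.065 ]
sleeveR [ 0.5081 -0.2524  0.065 ]
cabTopFL [0.6532 0.1779 0.165 ]
cabTopFR [ 0.6424 -0.319   0.165 ]
[[ 0.938  0.345 -0.001]
 [ 0.345 -0.938  0.002]
 [ 0.    -0.002 -1.   ]]
```

Call:
{"name": "play_rows", "arguments": {"steps": [0.03, -0.012, 0, 0.04, 0.08, -0.032, 0, 0.08, 0.135, -0.053, 0, 0.12, 0.19, -0.075, 0, 0.16, 0.25, -0.1, 0, 0.2, 0.31, -0.122, 0, 0.25, 0.37, -0.146, 0, 0.3, 0.42, -0.166, 0, 0.34, 0.455, -0.18, 0, 0.36, 0.478, -0.189, 0, 0.372], "jaw": 255, "grip_force": 20}}

```text
time: 1.35
tool_pos: [0.6176, -0.2888, 0.2474]
tcp_rot: [-3.141, 0.028, 0.002]
wrist_force: [-0.0, 0.2, 0.0]
width: -0.002
grip_force: 0.0
```

Call:
{"name": "play_rows", "arguments": {"steps": [0, 0, 0, 0, 0, 0, 0, 0]}}

```text
time: 1.6
tool_pos: [0.6158, -0.2912, 0.2477]
tcp_rot: [3.141, -0.03, -0.002]
wrist_force: [-0.8, -0.7, -0.5]
width: 0.001
grip_force: 0.0
```

Run:
```python
from h import *
s=bot.read_state();print(s["time"],s["tool_pos"],s["width"]);print(cv2.Rodrigues(s["tcp_rot"])[0].round(3))
c=bot.read_camera("wrist");cv2.imwrite("pics/w1.png",c["pixels"])
for n,X in [("pull_end",(.6225,-.2228,.1325)),("sleeve",(.508,-.2355,.065)),("tcp",s["tool_pos"])]:print(n,proj(c,X))
```

```text
1.6 [ 0.61578761 -0.29122585  0.24769777] 0.0008989762118395715
[[ 1.    -0.019 -0.001]
 [-0.019 -1.     0.   ]
 [-0.001  0.    -1.   ]]
pull_end [[200.18880365 199.39696637]]
sleeve [[235.5883808 276.0060867]]
tcp [[280.64743913 277.5750549 ]]
```

View pics/w1.png

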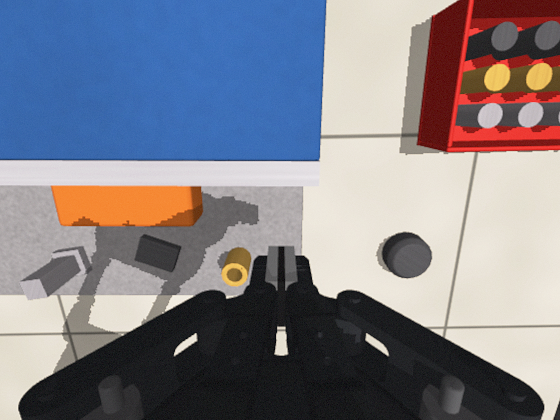

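The wrist view shows the small sleeve mouth near (236,273) against a predicted (236,276). The pull's right edge is at x≈201 against a predicted 200, so the estimates agree. Next I lower the shut fingers to the right of the pull.

Call:
{"name": "play_rows", "arguments": {"steps": [0, 0, 0.01, 0, 0, 0, 0.03, 0, 0, 0, 0.055, 0, 0, 0, 0.08, 0, 0, 0, 0.1, 0, 0, 0, 0.11, 0, 0, 0, 0.113, 0, 0, -0.01, 0.113, 0, 0, -0.025, 0.113, 0, 0, -0.04, 0.113, 0]}}

```text
time: 2.9
tool_pos: [0.6177, -0.2497, 0.1362]
tcp_rot: [3.141, -0.03, 0.002]
wrist_force: [0.6, -0.1, 0.3]
width: 0.004
grip_force: 0.0
```

Call:
{"name": "play_rows", "arguments": {"steps": [0, -0.01, 0, 0, 0, -0.02, 0, 0, 0, -0.035, 0, 0, 0, -0.055, 0, 0, 0, -0.075, 0, 0, 0, -0.095, 0, 0, 0, -0.115, 0, 0, 0, -0.135, 0, 0, 0, -0.15, 0, 0, 0, -0.16, 0, 0]}}

```text
time: 4.15
tool_pos: [0.6201, -0.0897, 0.1351]
tcp_rot: [-3.141, 0.029, 0.001]
wrist_force: [0.2, -3.1, 1.0]
width: 0.003
grip_force: 1.3
```

Call:
{"name": "play_rows", "arguments": {"steps": [0, -0.01, 0, 0, 0, -0.02, 0, 0, 0, -0.03, 0, 0, 0, -0.04, 0, 0, 0, -0.048, 0, 0, 0, -0.054, 0, 0, 0, -0.06, 0, 0, 0, -0.06, 0, 0]}}

```text
time: 5.15
tool_pos: [0.6213, -0.0371, 0.1353]
tcp_rot: [3.131, -0.027, -0.0]
wrist_force: [0.7, -22.9, -0.7]
width: -0.001
grip_force: 11.2
```

The force rose to 23 N, so the door is probably at its stop. I'll back off and check.

Call:
{"name": "play_rows", "arguments": {"steps": [0, 0.01, 0, 0, 0, 0.03, 0, 0, 0, 0.04, 0, 0, 0, 0.04, -0.02, 0, 0, 0.04, -0.05, 0, 0, 0.04, -0.08, 0, -0.02, 0.04, -0.1, 0, -0.06, 0.04, -0.1, 0, -0.1, 0.04, -0.1, 0, -0.1, 0.04, -0.1, 0]}}

```text
time: 6.4
tool_pos: [0.5187, -0.0683, 0.2366]
tcp_rot: [-3.141, 0.03, -0.001]
wrist_force: [0.6, 0.2, 0.5]
width: -0.001
grip_force: 0.0
```

Run:
```python
from h import *
s=bot.read_state();print(s["time"],s["tool_pos"],s["wrist_force"])
c=bot.read_camera("wrist");cv2.imwrite("pics/w2.png",c["pixels"])
for d in (.2,.212,.22): print(d,proj(c,[(.6036+.02*d,-.2227+d,.15),(.6036+.02*d,-.1127+d,.15)]).round(1).tolist())
for n,X in [("punch",(.5122,-.0196,.09)),("sleeve",(.508,-.2355,.065)),("gauge",(.52,-.1306,.032))]:print(n,proj(c,X))
```

```text
6.4 [ 0.51869332 -0.06828637  0.23660376] [0.55409045 0.24610495 0.49486729]
0.2 [[210.7, 93.8], [48.3, 97.1]]
0.212 [[192.9, 93.8], [30.5, 97.1]]
0.22 [[181.0, 93.8], [18.7, 97.1]]
punch [[230.59488935 203.24328149]]
sleeve [[441.56814843 196.40896619]]
gauge [[335.70568897 180.07375411]]
```

View pics/w2.png

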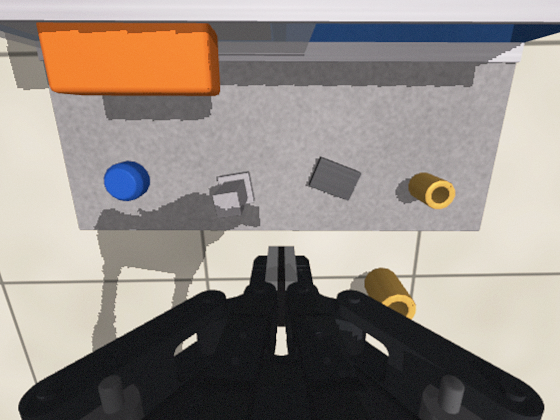

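The wrist view shows the pull's front edge running from about x=50 to 215, which is nearer the d=0.20 prediction than 0.22. I'll check with the top camera, which saw the pull before the push.

Run:
```python
from h import *
import pickle
c0=pickle.load(open("top.pkl","rb")); c=bot.read_camera("top")
def box(c):
    h=cv2.cvtColor(np.array(c["pixels"],np.uint8),cv2.COLOR_BGR2HSV)
    m=((h[...,0]>5)&(h[...,0]<18)&(h[...,1]>180)&(h[...,2]>120)).astype(np.uint8)
    n,l,s,_=cv2.connectedComponentsWithStats(m);print(s[1:][s[1:,4]>60])
box(c0);box(c); box(bot.read_camera("scene"))
cv2.imwrite("pics/t2.png",cv2.resize(np.array(c["pixels"])[110:290,200:410].astype(np.uint8),None,fx=3.3,fy=3.3,interpolation=cv2.INTER_CUBIC))
```

```text
[[322 175  39  15 520]]
[[250 173  32  15 433]]
[[284 205  37  23 238]]
```

View pics/t2.png

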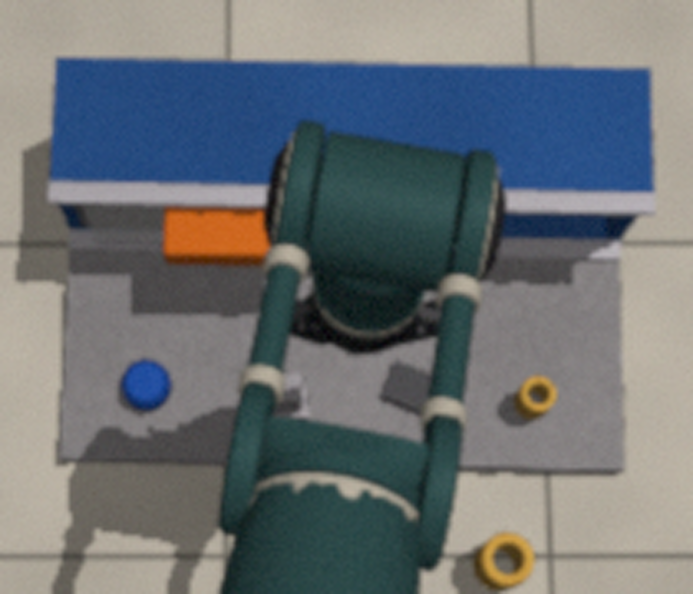

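Top view: the pull's left edge moved from column 322 to 250, about 0.200 m. That leaves it about 20 mm short, so I'll go back and push on gently, watching the force.

Call:
{"name": "play_rows", "arguments": {"steps": [0.03, 0, 0, 0, 0.07, 0, 0, 0, 0.098, 0, 0, 0, 0.098, 0, 0.03, 0, 0.098, 0, 0.07, 0, 0.098, 0, 0.1, 0, 0.098, -0.01, 0.1, 0, 0.098, -0.022, 0.1, 0, 0.098, -0.028, 0.1, 0, 0.098, -0.03, 0.1, 0]}}

```text
time: 7.8
tool_pos: [0.6204, -0.0402, 0.1371]
tcp_rot: [3.141, -0.028, 0.005]
wrist_force: [0.5, 0.6, 0.9]
width: 0.003
grip_force: 0.0
```

Call:
{"name": "play_rows", "arguments": {"steps": [0, -0.003, 0, 0, 0, -0.006, 0, 0, 0, -0.009, 0, 0, 0, -0.012, 0, 0, 0, -0.012, 0, 0]}}

```text
time: 8.43
tool_pos: [0.6198, -0.037, 0.1363]
tcp_rot: [3.129, -0.028, 0.002]
wrist_force: [-1.7, -25.0, 2.1]
width: 0.0
grip_force: 12.5
```

It's blocked at the same place, y=-0.037, so this may be the real stop, with the door having started slightly open. I'll check the door's left edge in the first top picture.

Run:
```python
from h import *
import pickle
c=pickle.load(open("top.pkl","rb"))
P=lambda u,v,z: at(c,212+(u+.5)/4.2-.5,150+(v+.5)/4.2-.5,z).round(4)
print("door left edge bottom",P(351,148,.027))
for u,v in((28,418),(741,432),(36,180),(740,165)):print("sill corner",P(u,v,.02))
for u,v in((12,66),(12,88),(780,78),(780,103)):print("lip",P(u,v,.165))
O=np.array([.664,-.071]);ex=np.array([1,-.02]);ey=np.array([.02,1])
for d in(0,.02):
    print(d,[((proj(c,[[*(O-.012*ex+ (d+o)*ey),z]])[0]+.5-[212,150])*4.2-.5).round(0).tolist() for o in(0,-.25) for z in(.027,.157)])
cv2.imwrite("pics/z.png",cv2.resize(c["pixels"][166:196,212:400].astype(np.uint8),None,fx=4.2,fy=8,interpolation=cv2.INTER_CUBIC)*2)
w=bot.read_camera("wrist")
cv2.imwrite("pics/w3.png",w["pixels"])
pickle.dump({k:np.array(v) for k,v in w.items()},open("w3.pkl","wb"))
```

```text
door left edge bottom [ 0.6504 -0.0453  0.027 ]
sill corner [0.4579 0.1798 0.02  ]
sill corner [ 0.4484 -0.3144  0.02  ]
sill corner [0.6288 0.1788 0.02  ]
sill corner [ 0.6398 -0.3223  0.02  ]
lip [0.6668 0.1783 0.165 ]
lip [0.6518 0.1778 0.165 ]
lip [ 0.6586 -0.3198  0.165 ]
lip [ 0.6417 -0.319   0.165 ]
0 [[387.0, 146.0], [395.0, 91.0], [739.0, 153.0], [780.0, 99.0]]
0.02 [[359.0, 145.0], [364.0, 91.0], [711.0, 152.0], [749.0, 98.0]]
```

View pics/w3.png

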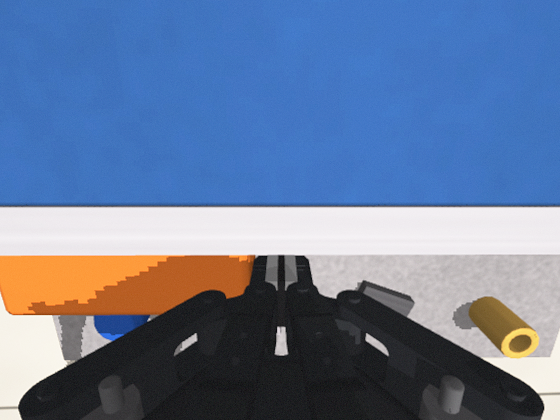

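Initially the door's left edge was at crop column 351. Shut would put it near 387, so it started about 25 mm open and is now at its 0.22 m stop; the wrist view shows nothing else in the way. Now I back off and go to the punch.

Call:
{"name": "play_rows", "arguments": {"steps": [0, 0.01, 0, 0, 0, 0.03, 0, 0, 0, 0.04, 0, 0, 0, 0.04, -0.02, 0, 0, 0.04, -0.05, 0, 0, 0.04, -0.08, 0, -0.02, 0.04, -0.1, 0, -0.06, 0.04, -0.1, 0, -0.1, 0.04, -0.1, 0, -0.104, 0.04, -0.1, 0]}}

```text
time: 9.72
tool_pos: [0.513, -0.0662, 0.2366]
tcp_rot: [-3.141, 0.03, -0.001]
wrist_force: [-0.4, -1.0, 0.1]
width: 0.001
grip_force: 0.0
```

Call:
{"name": "play_rows", "arguments": {"steps": [0, -0.02, 0, 0, 0, -0.04, 0, 0, 0, -0.05, 0, 0, 0, -0.05, 0, 0]}}

```text
time: 10.22
tool_pos: [0.5164, -0.0163, 0.2359]
tcp_rot: [3.141, -0.028, 0.002]
wrist_force: [0.0, -0.1, 0.6]
width: -0.004
grip_force: 0.0
```

Run:
```python
from h import *
s=bot.read_state();print(s["time"],s["tool_pos"],s["wrist_force"])
c=bot.read_camera("wrist");cv2.imwrite("pics/w4.png",c["pixels"])
for n,X in [("punch",(.515,-.017,.09)),("sleeve",(.51,-.234,.065))]:
  p=proj(c,X)[0];q=proj(c,np.array(X)+[.01,0,0])[0];print(n,p,q-p)
```

```text
10.225 [ 0.51640503 -0.01630766  0.23587632] [ 0.0056944  -0.05236858  0.61690224]
punch [281.68118987 197.55099487] [ -0.17716572 -10.18219054]
sleeve [491.28605441 192.10813859] [ 1.89362885 -9.43479469]
```

View pics/w4.png

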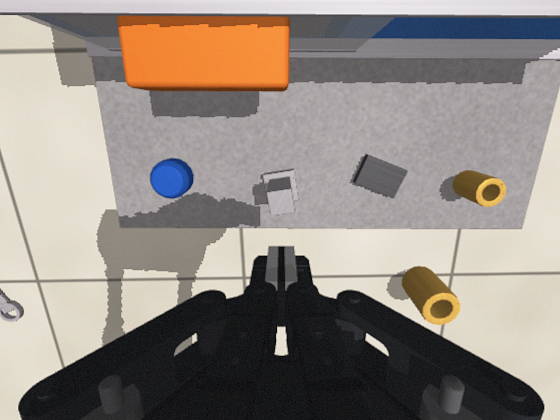

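The wrist view shows the punch top near (281,201), 3 to 4 mm nearer than assumed. The sleeve mouth at (491,191) matches its prediction. Going down over the punch and holding.

Call:
{"name": "play_rows", "arguments": {"steps": [-0.003, 0, 0.01, 0, -0.003, 0, 0.03, 0, -0.003, 0, 0.055, 0, -0.003, 0, 0.075, 0, -0.003, 0, 0.09, 0, -0.003, 0, 0.096, 0, -0.003, 0, 0.096, 0, -0.003, 0, 0.096, 0, -0.003, 0, 0.096, 0, -0.003, 0, 0.096, 0]}}

```text
time: 11.52
tool_pos: [0.5131, -0.0169, 0.1399]
tcp_rot: [3.141, -0.03, 0.002]
wrist_force: [-0.3, -0.9, 0.4]
width: -0.0
grip_force: 0.0
```

Call:
{"name": "play_rows", "arguments": {"steps": [0, 0, 0, 0, 0, 0, 0, 0, 0, 0, 0, 0, 0, 0, 0, 0, 0, 0, 0, 0, 0, 0, 0, 0, 0, 0, 0, 0, 0, 0, 0, 0, 0, 0, 0, 0, 0, 0, 0, 0]}}

```text
time: 12.78
tool_pos: [0.5127, -0.0169, 0.1393]
tcp_rot: [3.141, -0.03, 0.0]
wrist_force: [0.6, 0.2, -0.2]
width: 0.002
grip_force: 0.0
```

Call:
{"name": "play_rows", "arguments": {"steps": [0, 0, 0, 0, 0, 0, 0, 0, 0, 0, 0, 0, 0, 0, 0, 0, 0, 0, 0, 0, 0, 0, 0, 0]}}

```text
time: 13.52
tool_pos: [0.5127, -0.0168, 0.1393]
tcp_rot: [-3.141, 0.03, -0.0]
wrist_force: [0.3, 0.0, 0.3]
width: 0.004
grip_force: 0.0
```

Call:
{"name": "play_rows", "arguments": {"steps": [0, 0, -0.02, 0, 0, 0, -0.05, 0, 0, 0.02, -0.06, 0, 0, 0.06, -0.06, 0, 0, 0.105, -0.06, 0, 0, 0.15, -0.06, 0, 0.001, 0.19, -0.06, 0, 0.001, 0.21, -0.06, 0, 0.001, 0.2175, -0.06, 0, 0.001, 0.2175, -0.06, 0]}}

```text
time: 14.78
tool_pos: [0.5095, -0.2338, 0.1991]
tcp_rot: [-3.141, 0.03, 0.0]
wrist_force: [-0.3, 0.6, -0.1]
width: -0.003
grip_force: 0.0
```

Call:
{"name": "play_rows", "arguments": {"steps": [0, 0, 0.01, 0, 0, 0, 0.03, 0, 0, 0, 0.055, 0, 0, 0, 0.075, 0, 0, 0, 0.084, 0, 0, 0, 0.084, 0, 0, 0, 0.084, 0, 0, 0, 0.084, 0, 0, 0, 0.084, 0, 0, 0, 0.084, 0]}}

```text
time: 16.02
tool_pos: [0.5098, -0.2345, 0.1157]
tcp_rot: [3.141, -0.03, 0.001]
wrist_force: [-0.2, -0.3, -0.0]
width: -0.002
grip_force: 0.0
```

Call:
{"name": "play_rows", "arguments": {"steps": [0, 0, 0, 0, 0, 0, 0, 0, 0, 0, 0, 0, 0, 0, 0, 0, 0, 0, 0, 0, 0, 0, 0, 0, 0, 0, 0, 0, 0, 0, 0, 0, 0, 0, 0, 0, 0, 0, 0, 0]}}

```text
time: 17.27
tool_pos: [0.5095, -0.2343, 0.1153]
tcp_rot: [-3.141, 0.03, 0.0]
wrist_force: [0.5, 0.0, 0.1]
width: -0.003
grip_force: 0.0
```

Call:
{"name": "play_rows", "arguments": {"steps": [0, 0, 0, 0, 0, 0, 0, 0, 0, 0, 0, 0, 0, 0, 0, 0, 0, 0, 0, 0, 0, 0, 0, 0]}}

```text
time: 18.02
tool_pos: [0.5095, -0.2343, 0.1153]
tcp_rot: [-3.141, 0.03, 0.0]
wrist_force: [0.2, -1.1, -0.2]
width: -0.0
grip_force: 0.0
```

Run:
```python
from h import *
s=bot.read_state();print(s["time"],s["tool_pos"],s["wrist_force"])
a=bot.read_camera("wrist")["pixels"];b=bot.read_camera("top")["pixels"]
b=cv2.resize(np.array(b)[110:290,200:410].astype(np.uint8),(490,420))
cv2.imwrite("pics/e.png",cv2.resize(np.hstack([np.array(a,dtype=np.uint8)[:,:],b]),None,fx=.76,fy=.76))
```

```text
18.025 [ 0.50953073 -0.23433452  0.11526646] [ 0.2418408  -1.05639953 -0.22525623]
```

View pics/e.png

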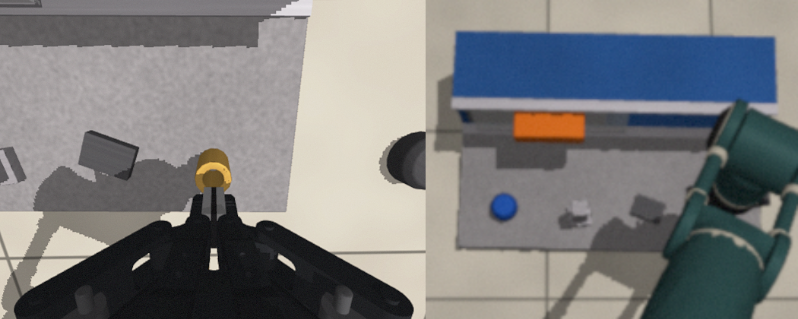

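The left panel shows the fingertips above the sleeve mouth at (213,176). The right panel shows the pull open at (549,127) and all the sill pieces in place. Handing in.

```bash
python3 -c "from workcell import bot; print(bot.finish_job())"
```

```text
the job is handed in; nothing more can be done
None
```

The job is handed in (no verdict was returned): the door is against its open stop, I pointed at the chrome punch and then at the small brass sleeve for over two seconds each, and the arm finished over the sleeve; no contact with any loose piece was seen.

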